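# Lock the inlet filter into the pump's bayonet port

## Task

Take the inlet filter with the two steel side pins from the stand and fit it in the bayonet port on top of the vacuum pump: pins down through the slots, press it down against the spring, turn it clockwise as far as the notches, and let the spring lift it home there, then let go. Work gently - find the slots and the end of the turn by feel and force nothing - and leave the other things where they are.

Things in the scene. Friction and masses are not known exactly. Their poses are not given: they have to be found in the camera images.
- filter_mid (a point): Centre (half-way up, on the axis) of the wanted filter, the one with a steel pin out of each side. White, 84 mm high, about 90 g, stands tip down in a hole of the stand. x lies along wing and pins (half a turn is the same). Above this point: flange 32 mm across at 2-8 mm, then the grip wing 12 mm thick, 42 mm long, at 8-42 mm; grasp it across the 12 mm
- filter: The same filter's tip: origin at the middle of its underside, 42 mm below its centre. Barrel 28 mm across, bevelled to 21 mm over the lowest 6 mm. Two round steel pins 8 mm thick, centre line 16 mm above the tip, reaching 25 mm out from the axis along +x and -x
- port (a point): Centre of the top rim of the aluminium bayonet collar, an upright tube on the pump: 43 mm high, bore 31 mm, outside 42 mm. Axes as the pump's. Two J-slots through its wall, opposite each other, open at the rim, 10 mm wide at the bore. The line through the open slots is anywhere within 0.35 rad either way of this x axis: find it by look or feel. Pins resting on the rim: filter centre 30 mm above here
- channel (a point): Point on the collar's axis 19 mm below its rim, level with the mid-height of the slots' sideways part. From the open slot it runs CLOCKWISE seen from above, under a lip: 8 mm pins pass when the filter centre is 7 mm (pins on the hard floor) to 11 mm above the rim. Notch centre 1.22 rad from the open slot, hard stop about 0.1 rad further
- disc (a point): Top of the sprung steel disc in the bore, at rest, 19 mm below the rim. It meets the tip when the filter centre is 23 mm above the rim and pushes up with 3 N plus 0.6 N per mm (damped: 0.05 N more per mm/s): 10 N with the pins at the lip, 13 N on the floor. Let go at the notch it lifts the pins up into it (filter centre 16 mm above the rim, 7 N)
- pump: White bench vacuum pump, fixed, 200 x 150 mm, top 90 mm above the bench, grey motor hump 30 mm high across its -x end. Origin under its centre on the bench; the port is 35 mm along its +x. Collar and sprung disc belong to it
- stand: Grey filter stand, fixed, 80 x 200 x 22 mm, origin under its centre; two holes 31 mm across, 50 mm along its +y and -y, 100 mm apart
- spare: a plain push-in filter in the stand's other hole: same wing and barrel as the wanted filter but with NO steel side pins; a bystander, leave it. Origin at its tip, on its axis
- beaker: empty glass beaker, 70 mm across, 90 mm high; bystander. Origin at its underside
- bottle: white bottle, 60 mm across, 160 mm high; bystander. Origin at its underside
- jar: small amber jar, 44 mm across, 50 mm high; bystander. Origin at its underside
- tipbox: closed green pipette-tip box 120 x 85 x 60 mm; bystander. Origin at its underside
- dish: shallow glass dish 90 mm across, 18 mm high; bystander. Origin at its underside
- weight: steel calibration weight 28 mm across, 30 mm high; bystander. Origin at its underside
There are look-alikes about, which are no part of the job. What is shaped like the filter but black is not meant.

How it is judged:
By the outcome, as a careful person would: the job done as asked, in the order asked, and still so for the second after the job is handed in, with the robot touching nothing.
It also fails if it takes over 72 s, if anything falls off the work surface, if the arm or the gripper's body presses on something with over 40 N, if the wrist force passes 120 N, or if a joint passes its speed limit or range.

## Robot

A 7-joint arm with a two-finger parallel gripper is mounted at the origin on the work surface. World frame = base frame: x ahead of the robot, y to its left, z up, the work surface at z = 0. Lengths are in m, angles in rad, forces in N, time in s.
With the tool pointing down it reaches from about 0.35 to 0.9 m from the base axis. Payload 8.1 kg.
Tool frame: the origin (TCP) lies midway between the tips of the shut fingers; the grasp point (between the pads) lies arm.grasp_offset behind it (arm.grasp_offset is the distance from the TCP to the grasp point, in m); z points along the fingers, y is the line along which they close (so a half turn about z gives the same grasp; the last joint's range is limited). The gripper opens to 92 mm and grips with 3 to 60 N. Pads are 19 mm wide; open, the fingers measure 130 mm over their backs; the gripper's body (75 mm by 190 mm) begins 47 mm behind the grasp point.
Start: joints at [-1.364, 0.434, 0.025, 1.573, -0.012, 1.134, -0.075], TCP at [0.191, 0.595, 0.227] pointing down, gripper open.
Joint ranges: [-2.62, 2.62], [-0.44, 2.09], [-1.27, 1.32], [0.08, 2.57], [-1.32, 4.46], [0.12, 2], [-2.74, 2.74]. Speed limits (rad/s): [2.22, 2.22, 3.01, 3.01, 3.14, 3.14, 3.14].

## Interface

Orientations are given as a rotation vector (axis times angle).
In Python, from cell import observe, imaging, arm gives the robot as it stands.
- The arm moves only by the tool apply_moves, never from a script. Its argument "commands" is a list of rows, each a list of 5 numbers: the opening in per cent of the stroke, from 0 (shut) to 100 (fully open), then the shift along the world's x, y, z in units of 0.06 m (1.0 is 0.06 m), then the turn about the world's z in units of 0.5 rad (1.0 is 0.5 rad). A call has 1 to 12 rows; each row shifts and turns the commanded pose from where the row before left it; what a row does not reach is not made up. A row lasts 1/8 s, in which the tool goes at most 62.5 mm and 10.7 degrees, less where a joint would pass 70% of its speed; a pose out of reach is approached as far as the arm can. A call with a number of a shift or a turn outside -1 to 1 is refused whole. A call with a gripper value outside its range is refused whole. The fingers move at their own pace and stop on an object; "newtons" is the grip in N (left out, the last holds). Time passes only in rows, so rows that do not move let the fingers close. It gives the time, the measured TCP pose, the force, the opening and the grip force at its end, in the units of the state.
- observe(): the state, without advancing time (a new reading comes with each control period).
- imaging.get_image(name): name is "side" or "top"; returns (picture, depth): 400x640x3 uint8, red, green, blue; 400x640 float32, m along the optical axis (not along the pixel's ray), 0 where there is no reading.
- imaging.camera_params(name): a dict with "camera_matrix" (3x3 intrinsics, pixels), "dist" ([k1, k2, p1, p2, k3] as OpenCV has them; the pictures are not rectified), "origin" and "rotation" of the camera in the world. Camera axes: x right, y up, looking along -z (the intrinsics and any distortion apply to the point x, -y, -z); pixel columns grow to the right and rows downward; lengths in m; the calibration is good to about 2 mm. A picture is of the moment at which its call begins. camera_params takes no time and is no camera call.
- arm.sign_off(): hands the job in; it is judged then, once.
The state is a dict: "clock": time; "joints": joint angles; "dq": joint speeds; "joint_efforts": joint torques, N m; "position": TCP position; "ee_rot": TCP orientation; "force": force on the tool from outside, world axes, zero at the start; "ft_torque": the same for the moment, N m; "width": opening from 0.0 (shut) to 1.0 (fully open); "gripper_force": force on a finger pad.
Only numpy, scipy, OpenCV 4.12 (cv2) and the standard library are available. Lean on these libraries where they do the work, as an engineer would, in place of code of your own. Each camera call takes 0.05 s, during which the arm holds its last target. There are 200 camera calls.

## Working session

There is one attempt and no reset: what is moved stays moved. The work goes in short steps, Python scripts to look and compute and a tool call to move; the robot and the scene stay as the last step left them, time stands still between calls to the robot, and variables do not carry over. Pictures are saved under pics/ and viewed, at most 10 in all, crops included, and the job is handed in when it is done.

Besides the shell and the picture viewer there is one more tool, called as name(argument=value, ...), one argument or row to a line, values as JSON. apply_moves: Moves the arm, as the interface text tells. Its arguments: {"type":"object","properties":{"commands":{"type":"array"},"newtons":{"type":"number"}},"required":["commands"]}

```bash
mkdir -p pics; ls; cat > h.py <<'E'
import numpy as np,cv2
from cell import observe,imaging,arm
def grab(n,tag):
    p,d=imaging.get_image(n); cv2.imwrite(f'pics/{tag}.png',p[:,:,::-1]); np.save(f'{tag}.npy',d); return p,d
def ray(n,u,v):
    c=imaging.camera_params(n); K=np.array(c['camera_matrix'],float)
    q=cv2.undistortPoints(np.array([[[u,v]]],float),K,np.array(c['dist'],float))[0,0]
    return np.array(c['origin']),np.array(c['rotation']).reshape(3,3)@np.array([q[0],-q[1],-1])
def atz(n,u,v,z):
    o,r=ray(n,u,v); return o+r*(z-o[2])/r[2]
def atd(n,u,v,d):
    o,r=ray(n,u,v); return o+r*d
def crop(tag,u0,v0,u1,v1,s,out):
    p=cv2.imread(f'pics/{tag}.png'); cv2.imwrite(f'pics/{out}.png',cv2.resize(p[v0:v1,u0:u1],None,fx=s,fy=s,interpolation=cv2.INTER_CUBIC))
E
python3 - <<'E'
from h import *
grab('top','top0');grab('side','side0')
s=observe();print(s);print(arm.grasp_offset)
for n in('top','side'):
    c=imaging.camera_params(n);print(n,c)
E
```

```text
pics
{'clock': 0.1, 'joints': array([-1.36357326,  0.43514173,  0.02495599,  1.57400268, -0.01159465,
        1.13401954, -0.07509713]), 'dq': array([ 0.0003545 , -0.00091758,  0.00078822, -0.00276623,  0.00160173,
        0.00076843, -0.00177642]), 'joint_efforts': array([ 4.35915324e-03, -6.69128537e+01,  9.88405757e-01, -3.15141428e+01,
       -6.04655966e-02,  3.75246350e-02,  7.75033004e-05]), 'position': array([0.1904573 , 0.59478501, 0.22603178]), 'ee_rot': array([-4.84785092e-01, -3.10386741e+00,  2.23576853e-03]), 'force': array([ 0.83494486, -0.85671606,  0.07058448]), 'ft_torque': array([-0.04167969,  0.00911767,  0.01202289]), 'gripper_force': 0.0, 'width': 1.0008517278377933}
0.0188
top {'camera_matrix': array([[416.14090947,   0.        , 318.54145159],
       [  0.        , 416.14090947, 207.24929211],
       [  0.        ,   0.        ,   1.        ]]), 'dist': array([-0.04997458,  0.        ,  0.        ,  0.        ,  0.        ]), 'origin': array([0.41161286, 0.01051206, 1.53712096]), 'rotation': array([ 0.03647882, -0.0688922 , -1.59129624])}
side {'camera_matrix': array([[497.62406774,   0.        , 322.89650591],
       [  0.        , 497.62406774, 188.98820661],
       [  0.        ,   0.        ,   1.        ]]), 'dist': array([-0.12184329,  0.        ,  0.        ,  0.        ,  0.        ]), 'origin': array([ 0.38625834, -1.09594497,  0.99334243]), 'rotation': array([ 0.90529808, -0.03886692, -0.12445164])}
```

View pics/top0.png

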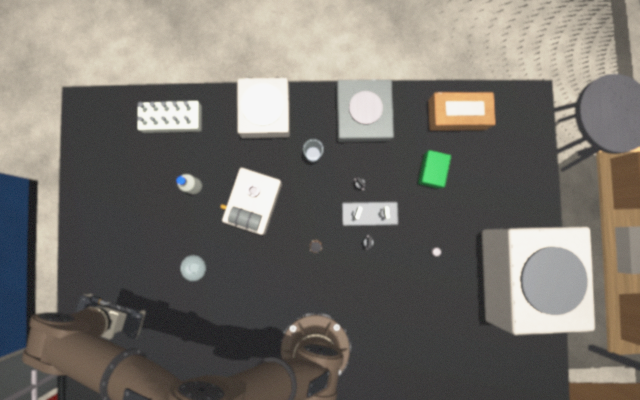

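View pics/side0.png

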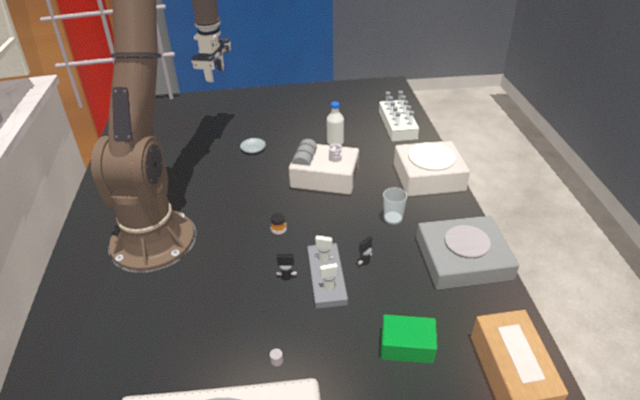

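The overview shows the stand in top at (370,213), with white filters at (357,213) and (384,213). In side they are at (324,247) and (329,275). The pump collar is at top (254,191), side (335,151). Black look-alikes are at top (360,184) and (368,242), side (365,250) and (285,265), and I reject those. Next I take a close crop to find which white filter has the pins.

```bash
sed -i "s/np.array(c\['rotation'\]).reshape(3,3)/cv2.Rodrigues(np.array(c['rotation'],float))[0]/" h.py
python3 - <<'E'
from h import *
p=cv2.imread('pics/side0.png');t=cv2.imread('pics/top0.png')
f=lambda im,u0,v0,w,h,s:cv2.resize(im[v0:v0+h,u0:u0+w],None,fx=s,fy=s,interpolation=cv2.INTER_CUBIC)
a=np.hstack([f(p,290,225,66,50+33,6)[:300*2-102],f(p,290,135,66,83,6)]);
b=np.hstack([f(t,340,198,66,20*1+12,6),f(t,222,170,66,32,6)])
c=np.vstack([a[:400],b]);print(a.shape,c.shape);cv2.imwrite('pics/c1.png',c)
E
```

```text
(498, 792, 3) (592, 792, 3)
```

View pics/c1.png

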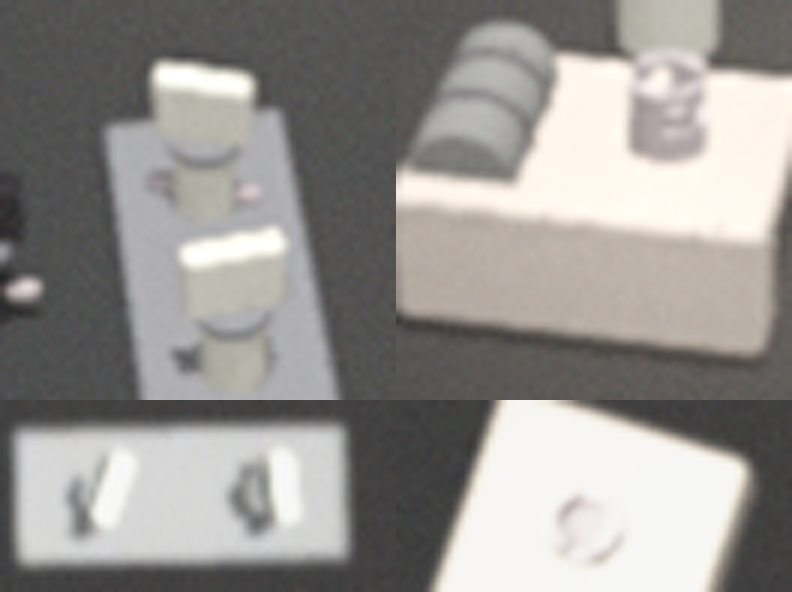

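The far filter, side (324,247) / top (359,213), has steel pins on both sides at crop (160,185) and (247,192). The near one has none, so it is the spare. Now I measure the wing, pump and collar.

```bash
python3 - <<'E'
from h import *
from scipy import ndimage as nd
t=cv2.imread('pics/top0.png').astype(int);p=cv2.imread('pics/side0.png').astype(int)
dt=np.load('top0.npy');ds=np.load('side0.npy')
def pca(pts):
    m=pts.mean(0);w,v=np.linalg.eigh(np.cov((pts-m)[:,:2].T));return m,v[:,1],np.sqrt(w*12)
# world maps
def wmap(n,d,u0,v0,u1,v1):
    vs,us=np.mgrid[v0:v1,u0:u1];return np.array([[atd(n,u,v,d[v,u]) for u in range(u0,u1)] for v in range(v0,v1)])
W=wmap('top',dt,340,198,406,230)
b=t[198:230,340:406].min(2)
print('stand z',np.median(W[...,2][(b>120)&(b<215)]),'bmax',b.max())
for nm,(a,c) in dict(want=(0,30),spare=(38,60)).items():
    m=np.zeros_like(b,bool);m[:,a:c]=b[:,a:c]>225
    vs,us=np.nonzero(m);P=np.array([atz('top',u+340,v+198,.094) for u,v in zip(us,vs)])
    print(nm,pca(P),'depthz',np.median(W[m][:,2]),W[m][:,2].max(), 'px',us.mean()+340,vs.mean()+198)
# side
b=p[225:300,290:356].min(2)
for nm,(a,c) in dict(want=(8,17),spare=(36,50)).items():
    m=np.zeros_like(b,bool);m[a:c]=b[a:c]>225
    vs,us=np.nonzero(m);P=np.array([atz('side',u+290,v+225,.094) for u,v in zip(us,vs)])
    print('side',nm,pca(P),'z',np.median([atd('side',u+290,v+225,ds[v+225,u+290])[2] for u,v in zip(us,vs)]))
# pump: top pixels by height
W=wmap('top',dt,210,155,295,245);z=W[...,2]
m=(abs(z-.09)<.012);r=cv2.minAreaRect((W[m][:,:2]*1000).astype(np.float32));print('pump rect',r,m.sum(), np.median(z[m]))
h=(z>.104)&(z<.128);print('hump',W[h].mean(0),h.sum())
k=z>.122;l,n=nd.label(k)
for i in range(1,n+1):
    q=W[l==i]
    if len(q)>8:print('blob',q.mean(0),len(q),q[:,2].max(),np.argwhere(l==i).mean(0)[::-1]+[210,155])
b3=t[155:245,210:295].min(2);vs,us=np.nonzero(b3>215)
r=cv2.minAreaRect(np.array([atz('top',u+210,v+155,.09)[:2]*1000 for u,v in zip(us,vs)],np.float32));print('bright',r)
f=lambda im,u0,v0,w,h,s:cv2.resize(im[v0:v0+h,u0:u0+w].astype(np.uint8),None,fx=s,fy=s,interpolation=cv2.INTER_CUBIC)
cv2.imwrite('pics/c2.png',np.hstack([f(p,322,138,26,28,15),f(t,241,177,26,28,15)]))
E
```

```text
stand z 0.02194870696435869 bmax 247
want (array([ 0.48845905, -0.16045953,  0.094     ]), array([-0.94465327,  0.32807041]), array([0.01560317, 0.04379732])) depthz 0.09247311933857916 0.1040506464718216 px 358.9107142857143 212.01785714285714
spare (array([ 0.48770152, -0.25975358,  0.094     ]), array([-0.99595755, -0.08982519]), array([0.01427048, 0.04308034])) depthz 0.09341090282584152 0.10339254537984277 px 387.26 211.64
side want (array([ 0.48718078, -0.16164853,  0.094     ]), array([-0.91560352,  0.40208233]), array([0.01112236, 0.03914673])) z 0.09609905551204018
side spare (array([ 0.48767038, -0.26136265,  0.094     ]), array([-0.99494612, -0.10041027]), array([0.0111391 , 0.03974565])) z 0.09569612391638954Traceback (most recent call last):
  File "<stdin>", line 24, in <module>
  File "<stdin>", line 9, in wmap
  File "h.py", line 12, in atd
    o,r=ray(n,u,v); return o+r*d
        ~~~^^^^^^^
  File "h.py", line 6, in ray
    c=imaging.camera_params(n); K=np.array(c['camera_matrix'],float)
ValueError: time passes only in moves, steps and waits
```

```bash
python3 - <<'E'
s=open('h.py').read()
s=s.replace("c=imaging.camera_params(n);","c=par(n);").replace("def ray","import functools\n@functools.cache\ndef par(n): return imaging.camera_params(n)\ndef ray")
open('h.py','w').write(s)
E
python3 - <<'E'
from h import *
from scipy import ndimage as nd
t=cv2.imread('pics/top0.png').astype(int);p=cv2.imread('pics/side0.png').astype(int)
dt=np.load('top0.npy');ds=np.load('side0.npy')
def wmap(n,d,u0,v0,u1,v1):
    return np.array([[atd(n,u,v,d[v,u]) for u in range(u0,u1)] for v in range(v0,v1)])
W=wmap('top',dt,210,155,295,245);z=W[...,2]
h=(z>.104)&(z<.128);l,n=nd.label(z>.105)
for i in range(1,n+1):
    q=W[l==i]
    if len(q)>8:print('blob',q.mean(0),len(q),q[:,2].max(),np.argwhere(l==i).mean(0)[::-1]+[210,155])
b3=t[155:245,210:295].min(2);vs,us=np.nonzero(b3>215)
r=cv2.minAreaRect(np.array([atz('top',u+210,v+155,.09)[:2]*1000 for u,v in zip(us,vs)],np.float32));print('bright',r)
m=(z>.06);r=cv2.minAreaRect((W[m][:,:2]*1000).astype(np.float32));print('depth rect',r,m.sum())
f=lambda im,u0,v0,w,h,s:cv2.resize(im[v0:v0+h,u0:u0+w].astype(np.uint8),None,fx=s,fy=s,interpolation=cv2.INTER_CUBIC)
cv2.imwrite('pics/c2.png',np.hstack([f(p,322,138,26,28,15),f(t,241,177,26,28,15)]))
E
```

```text
blob [0.56735535 0.20167759 0.13383509] 122 1.53712095872865 [252.7704918  190.31147541]
blob [0.47427669 0.23521599 0.12234511] 498 1.53712095872865 [243.70481928 218.12248996]
bright ((537.45263671875, 213.98931884765625), (145.88197326660156, 193.83758544921875), 70.4535903930664)
depth rect ((514.1705932617188, 151.52903747558594), (334.6479797363281, 201.60678100585938), 70.31293487548828) 2561
```

View pics/c2.png

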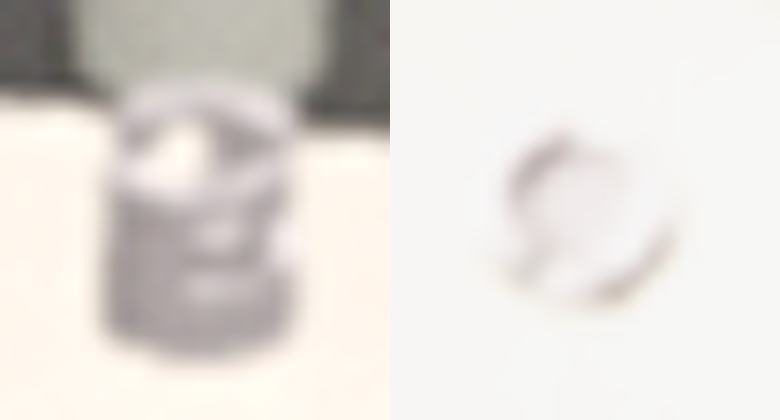

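Side crop: the collar rim ellipse is about (118–297, 75–205), with a bright window at (220,235) and a bright right edge at (285,240). Top crop: collar centre is about (590,215). I project the collar model to read off the slot angle.

```bash
python3 - <<'E'
from h import *
def proj(n,P):
    c=par(n);R=cv2.Rodrigues(np.array(c['rotation'],float))[0];q=(np.atleast_2d(P)-c['origin'])@R*[1,-1,-1]
    return cv2.projectPoints(q,np.zeros(3),np.zeros(3),np.array(c['camera_matrix'],float),np.array(c['dist'],float))[0][:,0]
c0=np.array([.5705,.2023,.133]);off=dict(side=(322,138),top=(241,177))
P=lambda r,a,z:c0+[r*np.cos(a),r*np.sin(a),z]
for n in off:
    f=lambda p:((proj(n,p)-off[n]+.5)*15).round().astype(int).tolist()
    print(n,'c',f(c0),'ring',f([P(.021,a,0) for a in np.arange(0,6.28,np.pi/4)]),'base',f([P(.021,a,-.043) for a in (0,-1.57)]))
    for s in (-.35,-.2,0,.2,.35):
        a=-.342+s;print(s,'slot rim',f(P(.021,a,0)),f(P(.021,a,-.019)),'opp',f(P(.021,a+np.pi,0)),'notch',f(P(.021,a-1.22,-.010)),'chan',f(P(.021,a-1.22,-.021)),'notch2',f(P(.0155,a-1.22+np.pi,-.01)))
E
```

```text
side c [[201, 137]] ring [[300, 129], [261, 93], [187, 83], [121, 104], [102, 145], [141, 182], [216, 192], [282, 170]] base [[299, 298], [216, 362]]
-0.35 slot rim [[287, 165]] [[287, 241]] opp [[116, 109]] notch [[182, 232]] chan [[182, 275]] notch2 [[216, 137]]
-0.2 slot rim [[294, 158]] [[294, 233]] opp [[109, 116]] notch [[197, 233]] chan [[197, 276]] notch2 [[205, 136]]
0 slot rim [[300, 147]] [[299, 223]] opp [[103, 127]] notch [[217, 232]] chan [[217, 276]] notch2 [[190, 137]]
0.2 slot rim [[301, 136]] [[301, 212]] opp [[101, 137]] notch [[236, 229]] chan [[236, 273]] notch2 [[176, 139]]
0.35 slot rim [[300, 128]] [[300, 203]] opp [[102, 146]] notch [[250, 225]] chan [[250, 269]] notch2 [[166, 141]]
top c [[183, 194]] ring [[182, 101], [116, 130], [89, 195], [117, 260], [184, 286], [249, 258], [276, 192], [248, 127]] base [[207, 124], [298, 212]]
-0.35 slot rim [[241, 121]] [[252, 131]] opp [[124, 266]] notch [[276, 227]] chan [[282, 232]] notch2 [[124, 177]]
-0.2 slot rim [[230, 113]] [[240, 124]] opp [[135, 274]] notch [[280, 214]] chan [[285, 219]] notch2 [[122, 187]]
0 slot rim [[213, 106]] [[224, 116]] opp [[152, 281]] notch [[281, 196]] chan [[287, 201]] notch2 [[120, 200]]
0.2 slot rim [[195, 102]] [[206, 112]] opp [[170, 286]] notch [[279, 178]] chan [[285, 183]] notch2 [[122, 214]]
0.35 slot rim [[181, 101]] [[192, 112]] opp [[184, 286]] notch [[275, 164]] chan [[281, 170]] notch2 [[125, 224]]
```

Filter at (0.488, −0.161), yaw ≈ −0.36, top at z ≈ 0.094, which matches pins resting on the stand. Pump x yaw ≈ −0.342, port ≈ (0.571, 0.202, 0.133). Slot offset looks to be about −0.05 to −0.25. Now I approach.

apply_moves(
  commands=[
    [100, 0.25, -0.63, 0, 0],
    [100, 0.25, -0.63, 0, 0],
    [100, 0.25, -0.63, 0, 0],
    [100, 0.25, -0.63, 0, 0],
    [100, 0.25, -0.63, 0, 0],
    [100, 0.25, -0.63, 0, 0],
    [100, 0.25, -0.63, 0, 0],
    [100, 0.25, -0.63, 0, 0],
    [100, 0.25, -0.63, 0, 0],
    [100, 0.25, -0.63, 0, 0],
    [100, 0.25, -0.63, 0, 0],
    [100, 0.25, -0.63, 0, 0],
  ],
  newtons=20,
)

```text
clock: 1.6
position: [0.3707, 0.1403, 0.2267]
ee_rot: [-0.485, -3.104, -0.0]
force: [0.9, 0.8, -0.3]
width: 1.002
gripper_force: 0.0
```

apply_moves(
  commands=[
    [70, 0.24, -0.62, 0, -0.1],
    [70, 0.24, -0.62, 0, 0],
    [70, 0.24, -0.62, 0, 0],
    [70, 0.24, -0.62, 0, 0],
    [70, 0.24, -0.62, 0, 0],
    [70, 0.24, -0.62, 0, 0],
    [70, 0.24, -0.62, 0, 0],
    [60, 0.24, -0.62, 0, 0],
    [60, 0, 0, -0.5, 0],
    [60, 0, 0, -0.3, 0],
    [60, 0, 0, 0, 0],
  ],
)

```text
clock: 2.98
position: [0.4846, -0.1557, 0.1775]
ee_rot: [-0.562, -3.088, 0.0]
force: [0.1, -1.0, -0.7]
width: 0.6
gripper_force: 0.0
```

```bash
python3 - <<'E'
from h import *
s=observe();print(s['position'],s['ee_rot'],s['joints'])
p,_=grab('side','s1');t,_=grab('top','t1')
f=lambda im,u0,v0,w,h,s:cv2.resize(im[v0:v0+h,u0:u0+w],None,fx=s,fy=s,interpolation=cv2.INTER_CUBIC)[:,:,::-1]
cv2.imwrite('pics/c3.png',np.hstack([f(p,270,170,100,130,4),f(t,310,160,100,130,4)]))
E
```

```text
[ 0.48459189 -0.15571703  0.17749747] [-5.62164551e-01 -3.08755092e+00  3.93585846e-04] [-0.23677854  0.32351576  0.57072232  1.94798794 -0.21458319  0.93300349
  1.65019982]
```

View pics/c3.png

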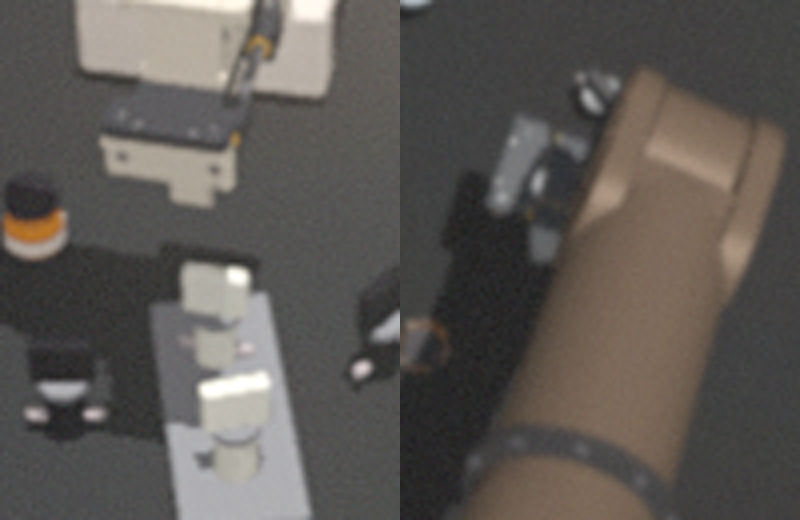

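The side view shows the gripper above the wanted filter (crop 215,290). The spare and the black ones are clear of it. I descend.

apply_moves(
  commands=[
    [60, 0.06, -0.09, 0, 0],
    [60, 0, 0, -0.5, 0],
    [60, 0, 0, -0.5, 0],
    [60, 0, 0, -0.4, 0],
    [60, 0, 0, -0.3, 0],
    [60, 0, 0, -0.15, 0],
    [60, 0, 0, 0, 0],
  ],
)

```text
clock: 3.95
position: [0.4896, -0.1616, 0.0679]
ee_rot: [0.562, 3.091, -0.0]
force: [-0.6, -0.2, 0.3]
width: 0.599
gripper_force: 0.0
```

apply_moves(
  commands=[
    [60, -0.01, 0, -0.06, 0],
    [30, 0, 0, 0, 0],
    [20, 0, 0, 0, 0],
    [5, 0, 0, 0, 0],
    [5, 0, 0, 0, 0],
    [5, 0, 0, 0, 0],
  ],
  newtons=25,
)

```text
clock: 4.7
position: [0.4888, -0.1614, 0.0642]
ee_rot: [0.562, 3.091, 0.0]
force: [-0.6, -0.0, 0.7]
width: 0.126
gripper_force: 25.0
```

apply_moves(
  commands=[
    [5, 0, 0, 0.1, 0],
    [5, 0, 0, 0.25, 0],
    [5, 0, 0, 0.4, 0],
    [5, 0, 0, 0.5, 0],
    [5, 0, 0, 0.5, 0],
    [5, 0, 0, 0.5, 0],
    [5, 0, 0, 0.25, 0],
    [5, 0, 0, 0, 0],
  ],
)

```text
clock: 5.7
position: [0.4893, -0.1614, 0.2151]
ee_rot: [0.562, 3.089, 0.001]
force: [0.1, 0.5, -1.9]
width: 0.131
gripper_force: 25.0
```

apply_moves(
  commands=[
    [5, 0.1, 0.3, 0, 0],
    [5, 0.12, 0.52, 0, 0],
    [5, 0.12, 0.55, 0, 0],
    [5, 0.12, 0.55, 0, 0],
    [5, 0.12, 0.55, 0, 0],
    [5, 0.12, 0.55, 0, 0],
    [5, 0.12, 0.55, 0, 0],
    [5, 0.12, 0.55, 0, 0],
    [5, 0.12, 0.55, 0, 0],
    [5, 0.12, 0.55, 0, 0],
    [5, 0.12, 0.5, 0, 0],
    [5, 0.06, 0.3, 0, 0],
  ],
)

```text
clock: 7.2
position: [0.5697, 0.2014, 0.2125]
ee_rot: [-0.56, -3.089, 0.002]
force: [0.2, 0.3, -1.4]
width: 0.127
gripper_force: 25.0
```

apply_moves(
  commands=[
    [5, 0, 0, 0, 0],
    [5, 0, 0, 0, 0],
  ],
)

```text
clock: 7.45
position: [0.5702, 0.198, 0.2139]
ee_rot: [-0.565, -3.09, 0.002]
force: [0.9, -0.5, -1.0]
width: 0.13
gripper_force: 25.0
```

```bash
python3 - <<'E'
from h import *
s=observe();print(s['position'],s['ee_rot'],s['joints'],s['force'],s['ft_torque'])
p,_=grab('side','s2');t,_=grab('top','t2')
f=lambda im,u0,v0,w,h,s:cv2.resize(im[v0:v0+h,u0:u0+w],None,fx=s,fy=s,interpolation=cv2.INTER_CUBIC)[:,:,::-1]
cv2.imwrite('pics/c4.png',np.hstack([f(p,300,100,70,80,7),]))
E
```

```text
[0.57023602 0.1980467  0.21385376] [-5.64743550e-01 -3.09014095e+00  1.81020053e-03] [-0.75442314  0.4311896   0.47501306  1.67246274 -0.21614997  1.09128479
  0.99303849] [ 0.88839334 -0.51517161 -1.00204062] [-0.02422324 -0.02991922 -0.00461525]
```

View pics/c4.png

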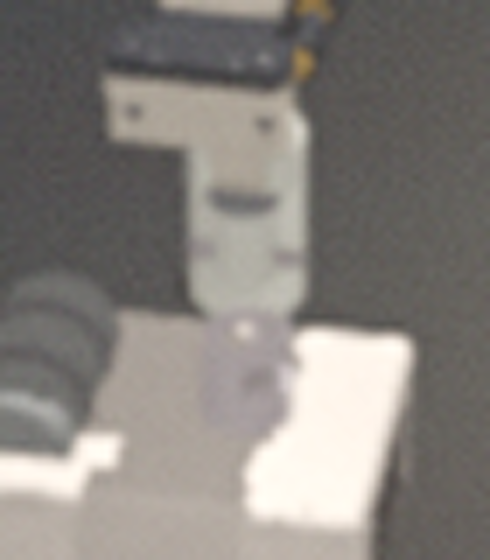

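Side view: pins at crop (203,250) and (288,255), flange at (243,200), above the collar at (245,330). I compare the expected and seen pixels.

```bash
cat >> h.py <<'E'
def proj(n,P):
    c=par(n);R=cv2.Rodrigues(np.array(c['rotation'],float))[0];q=(np.atleast_2d(P)-c['origin'])@R*[1,-1,-1]
    return cv2.projectPoints(q,np.zeros(3),np.zeros(3),np.array(c['camera_matrix'],float),np.array(c['dist'],float))[0][:,0]
E
python3 - <<'E'
from h import *
s=observe();x,y,z=s['position']
m=np.array([x,y,z-.0382]);d=np.array([np.cos(-.36),np.sin(-.36),0])*.025
for P in(m,m-d,m+d,m+[0,0,.026+.005]): print(((proj('side',P)[0]+.5-[300,100])*7).round(1))
print('collar',((proj('side',[.571,.202,.133])[0]+.5-[300,100])*7), 'at y+-',((proj('side',[.571,.198,.133])[0]+.5-[300,100])*7))
E
```

```text
[248.5 253.2]
[193.3 247.1]
[304.1 259.4]
[248.2 192.7]
collar [249.03934258 330.13657023] at y+- [250.32189387 334.9883896 ]
```

apply_moves(
  commands=[
    [5, 0.03, 0.06, 0, 0],
    [5, 0, 0, -0.2, 0],
    [5, 0, 0, -0.15, 0],
    [5, 0, 0, 0, 0],
    [5, 0, 0, 0, 0],
  ],
)

```text
clock: 8.18
position: [0.5722, 0.2034, 0.1931]
ee_rot: [-0.562, -3.091, 0.0]
force: [-0.3, 0.2, -1.9]
width: 0.129
gripper_force: 25.0
```

apply_moves(
  commands=[
    [5, 0, -0.03, 0, 0],
    [5, 0, 0, -0.07, 0],
    [5, 0, 0, -0.05, 0],
    [5, 0, 0, -0.05, 0],
    [5, 0, 0, 0, 0],
    [5, 0, 0, 0, 0],
  ],
)

```text
clock: 8.93
position: [0.5722, 0.2017, 0.183]
ee_rot: [0.562, 3.091, 0.0]
force: [0.7, 0.1, -1.5]
width: 0.127
gripper_force: 25.0
```

apply_moves(
  commands=[
    [5, 0, 0, -0.03, 0],
    [5, 0, 0, -0.03, 0],
    [5, 0, 0, -0.03, 0],
    [5, 0, 0, -0.02, 0],
    [5, 0, 0, -0.02, 0],
    [5, 0, 0, 0, 0],
  ],
)

```text
clock: 9.68
position: [0.5721, 0.2016, 0.175]
ee_rot: [-0.562, -3.091, 0.0]
force: [-0.7, 0.3, -1.1]
width: 0.135
gripper_force: 25.0
```

apply_moves(
  commands=[
    [5, 0, 0, -0.02, 0],
    [5, 0, 0, -0.02, 0],
    [5, 0, 0, 0, 0],
  ],
)

```text
clock: 10.05
position: [0.5721, 0.2016, 0.1726]
ee_rot: [-0.562, -3.091, 0.0]
force: [0.3, 1.4, -0.8]
width: 0.13
gripper_force: 25.0
```

apply_moves(
  commands=[
    [5, 0, 0, -0.02, 0],
    [5, 0, 0, -0.02, 0],
    [5, 0, 0, 0, 0],
  ],
)

```text
clock: 10.42
position: [0.572, 0.2012, 0.1701]
ee_rot: [-0.563, -3.09, 0.001]
force: [-1.4, -1.4, -1.5]
width: 0.133
gripper_force: 25.0
```

apply_moves(
  commands=[
    [5, 0, 0, -0.02, 0],
    [5, 0, 0, -0.02, 0],
    [5, 0, 0, 0, 0],
  ],
)

```text
clock: 10.8
position: [0.5721, 0.2013, 0.1677]
ee_rot: [-0.563, -3.091, 0.001]
force: [0.1, -2.6, -0.7]
width: 0.13
gripper_force: 25.0
```

apply_moves(
  commands=[
    [5, 0, 0, -0.02, 0],
    [5, 0, 0, -0.02, 0],
    [5, 0, 0, 0, 0],
  ],
)

```text
clock: 11.18
position: [0.5722, 0.2014, 0.1656]
ee_rot: [0.563, 3.091, -0.0]
force: [-2.1, -3.9, 2.7]
width: 0.13
gripper_force: 25.0
```

apply_moves(
  commands=[
    [5, -0.008, -0.012, 0, 0],
    [5, 0, 0, 0, 0],
  ],
)

```text
clock: 11.42
position: [0.572, 0.2013, 0.1657]
ee_rot: [0.562, 3.09, 0.001]
force: [0.5, -2.2, 2.5]
width: 0.129
gripper_force: 25.0
```

```bash
python3 - <<'E'
from h import *
s=observe();print(s['position'],s['ee_rot'],s['force'],s['ft_torque'])
E
```

```text
[0.57199452 0.20126452 0.16566376] [5.61835133e-01 3.09025141e+00 1.05192550e-03] [ 0.50743843 -2.21772207  2.51381175] [-0.50936572  0.01172993  0.05947372]
```

apply_moves(
  commands=[
    [5, 0, -0.01, -0.02, 0],
    [5, 0, 0, -0.02, 0],
    [5, 0, 0, 0, 0],
  ],
)

```text
clock: 11.8
position: [0.572, 0.2011, 0.1634]
ee_rot: [0.561, 3.09, 0.002]
force: [0.6, 1.0, 3.6]
width: 0.132
gripper_force: 25.0
```

apply_moves(
  commands=[
    [5, 0, 0, -0.02, 0],
    [5, 0, 0, -0.02, 0],
    [5, 0, 0, -0.02, 0],
    [5, 0, 0, 0, 0],
  ],
)

```text
clock: 12.3
position: [0.572, 0.2011, 0.1599]
ee_rot: [0.561, 3.09, 0.002]
force: [0.5, 0.1, 5.9]
width: 0.131
gripper_force: 25.0
```

apply_moves(
  commands=[
    [5, 0, 0, -0.02, 0],
    [5, 0, 0, -0.02, 0],
    [5, 0, 0, -0.02, 0],
    [5, 0, 0, -0.02, 0],
    [5, 0, 0, 0, 0],
  ],
)

```text
clock: 12.92
position: [0.5721, 0.2011, 0.1554]
ee_rot: [0.561, 3.09, 0.002]
force: [-1.3, 0.8, 8.5]
width: 0.132
gripper_force: 25.0
```

apply_moves(
  commands=[
    [5, 0, 0, -0.02, 0],
    [5, 0, 0, -0.015, 0],
    [5, 0, 0, 0, 0],
  ],
  newtons=35,
)

```text
clock: 13.3
position: [0.5721, 0.2011, 0.1534]
ee_rot: [0.561, 3.09, 0.003]
force: [-1.3, 0.5, 10.1]
width: 0.128
gripper_force: 35.0
```

```bash
python3 - <<'E'
from h import *
s=observe();print(s['position'],s['ee_rot'],s['force'],s['ft_torque'],s['joints'])
E
```

```text
[0.57213172 0.20113655 0.15342087] [5.61433527e-01 3.09008296e+00 2.55134589e-03] [-1.34301606  0.45506404 10.1269092 ] [0.06515882 0.4447718  0.01088682] [-0.73489709  0.49366466  0.44841816  1.73785097 -0.25360631  0.96590053
  1.02318327]
```

apply_moves(
  commands=[
    [5, 0, 0, 0, -0.1],
    [5, 0, 0, 0, -0.1],
    [5, 0, 0, 0, -0.1],
    [5, 0, 0, 0, -0.1],
    [5, 0, 0, 0, 0],
  ],
)

```text
clock: 13.92
position: [0.5725, 0.201, 0.1535]
ee_rot: [0.868, 3.018, 0.003]
force: [-1.8, 0.5, 9.2]
width: 0.126
gripper_force: 35.0
```

```bash
cat > o.py <<'E'
from h import *
s=observe();a=s['ee_rot'];y=2*np.arctan2(a[1],a[0]);print(s['position'].round(4),s['force'].round(1),s['ft_torque'].round(3),'yaw',round((y+np.pi/2+1)%np.pi-np.pi/2-1,3),s['joints'][6].round(2))
E
python3 o.py
```

```text
[0.5725 0.201  0.1535] [-1.8  0.5  9.2] [-0.115  0.191 -0.003] yaw -0.56 0.85
```

apply_moves(
  commands=[
    [5, 0, 0, 0, -0.15],
    [5, 0, 0, 0, -0.15],
    [5, 0, 0, 0, -0.15],
    [5, 0, 0, 0, -0.15],
    [5, 0, 0, 0, -0.15],
    [5, 0, 0, 0, -0.15],
    [5, 0, 0, 0, 0],
  ],
)

```text
clock: 14.8
position: [0.5726, 0.2009, 0.1535]
ee_rot: [1.52, 2.748, 0.003]
force: [0.1, -0.7, 9.1]
width: 0.128
gripper_force: 35.0
```

```bash
python3 o.py
```

```text
[0.5726 0.2009 0.1535] [ 0.1 -0.7  9.1] [-0.197  0.215 -0.046] yaw -1.011 0.47
```

apply_moves(
  commands=[
    [5, 0, 0, 0, -0.15],
    [5, 0, 0, 0, -0.15],
    [5, 0, 0, 0, -0.15],
    [5, 0, 0, 0, -0.15],
    [5, 0, 0, 0, -0.15],
    [5, 0, 0, 0, -0.1],
    [5, 0, 0, 0, 0],
  ],
)

```text
clock: 15.68
position: [0.5723, 0.2009, 0.1534]
ee_rot: [2.066, 2.366, 0.003]
force: [-1.3, -0.2, 9.2]
width: 0.125
gripper_force: 35.0
```

```bash
python3 o.py
```

```text
[0.5723 0.2009 0.1534] [-1.3 -0.2  9.2] [-0.134  0.379 -0.035] yaw -1.435 0.12
```

Now small steps, feeling for the end stop.

apply_moves(
  commands=[
    [5, 0, 0, 0, -0.08],
    [5, 0, 0, 0, -0.08],
    [5, 0, 0, 0, -0.08],
    [5, 0, 0, 0, -0.08],
    [5, 0, 0, 0, 0],
  ],
)

```text
clock: 16.3
position: [0.5713, 0.2012, 0.1533]
ee_rot: [-2.247, -2.194, -0.001]
force: [-5.0, 0.2, 13.1]
width: 0.127
gripper_force: 35.0
```

```bash
python3 o.py
```

```text
[0.5713 0.2012 0.1533] [-5.   0.2 13.1] [-0.021  1.197  0.158] yaw -1.594 -0.01
```

apply_moves(
  commands=[
    [5, -0.015, 0, 0, 0],
    [5, 0, 0, 0, 0],
  ],
)

```text
clock: 16.55
position: [0.5711, 0.2012, 0.1534]
ee_rot: [-2.247, -2.195, -0.002]
force: [-2.7, 0.3, 10.3]
width: 0.128
gripper_force: 35.0
```

```bash
python3 o.py
```

```text
[0.5711 0.2012 0.1534] [-2.7  0.3 10.3] [-0.026  0.582  0.083] yaw -1.594 -0.01
```

Another small turn, to confirm the stop.

apply_moves(
  commands=[
    [5, -0.01, 0, 0, -0.06],
    [5, 0, 0, 0, 0],
  ],
)

```text
clock: 16.8
position: [0.5707, 0.2012, 0.1534]
ee_rot: [2.28, 2.161, 0.003]
force: [-2.0, 0.3, 10.8]
width: 0.127
gripper_force: 35.0
```

```bash
python3 o.py
```

```text
[0.5707 0.2012 0.1534] [-2.   0.3 10.8] [0.102 0.361 0.273] yaw -1.624 -0.04
```

apply_moves(
  commands=[
    [5, 0, 0, 0, 0.11],
    [5, 0, 0, 0, 0.1],
    [5, 0, 0, 0, 0],
    [5, 0, 0, 0.02, 0],
    [5, 0, 0, 0.02, 0],
    [5, 0, 0, 0, 0],
  ],
)

```text
clock: 17.55
position: [0.5709, 0.2012, 0.1558]
ee_rot: [2.163, 2.278, 0.003]
force: [-0.3, 0.5, 8.5]
width: 0.127
gripper_force: 35.0
```

```bash
python3 o.py
```

```text
[0.5709 0.2012 0.1558] [-0.3  0.5  8.5] [0.031 0.22  0.054] yaw -1.519 0.05
```

apply_moves(
  commands=[
    [5, 0, 0, 0.02, 0],
    [5, 0, 0, 0.01, 0],
    [5, 0, 0, 0, 0],
  ],
)

```text
clock: 17.92
position: [0.5709, 0.2011, 0.1575]
ee_rot: [2.163, 2.278, 0.003]
force: [-0.2, 1.5, 7.1]
width: 0.129
gripper_force: 35.0
```

```bash
python3 o.py
```

```text
[0.5709 0.2011 0.1575] [-0.2  1.5  7.1] [ 0.039  0.093 -0.05 ] yaw -1.519 0.05
```

apply_moves(
  commands=[
    [5, 0, 0, 0.02, 0],
    [5, 0, 0, 0.015, 0],
    [5, 0, 0, 0, 0],
  ],
)

```text
clock: 18.3
position: [0.5709, 0.2012, 0.1595]
ee_rot: [2.163, 2.278, 0.003]
force: [-0.1, 0.4, 6.7]
width: 0.128
gripper_force: 35.0
```

```bash
python3 o.py
```

```text
[0.5709 0.2012 0.1595] [-0.1  0.4  6.7] [ 0.101 -0.    -0.004] yaw -1.519 0.04
```

apply_moves(
  commands=[
    [5, 0, 0, 0.012, 0],
    [5, 0, 0, 0.008, 0],
    [5, 0, 0, 0, 0],
  ],
)

```text
clock: 18.68
position: [0.5708, 0.2011, 0.1603]
ee_rot: [2.163, 2.278, 0.003]
force: [2.0, 2.8, 3.4]
width: 0.129
gripper_force: 35.0
```

```bash
python3 o.py
```

```text
[0.5708 0.2011 0.1603] [2.  2.8 3.4] [ 0.471 -0.578 -0.003] yaw -1.519 0.04
```

apply_moves(
  commands=[
    [5, 0, 0, 0, 0],
    [5, 0, 0, 0, 0],
  ],
  newtons=4,
)

```text
clock: 18.92
position: [0.5705, 0.2006, 0.1603]
ee_rot: [2.164, 2.277, 0.001]
force: [1.8, 1.6, 3.5]
width: 0.13
gripper_force: 4.0
```

apply_moves(
  commands=[
    [30, 0, 0, 0, 0],
    [50, 0, 0, 0, 0],
    [60, 0, 0, 0, 0],
    [60, 0, 0, 0, 0],
  ],
)

```text
clock: 19.42
position: [0.57, 0.2002, 0.16]
ee_rot: [-2.164, -2.277, 0.001]
force: [-0.8, 0.5, 0.7]
width: 0.518
gripper_force: 0.0
```

apply_moves(
  commands=[
    [60, 0, 0, 0.2, 0],
    [60, 0, 0, 0.5, 0],
    [60, 0, 0, 0.7, 0],
    [60, 0, 0, 0.7, 0],
    [60, 0, 0, 0.5, 0],
    [60, -0.4, -0.5, 0.2, 0],
    [60, -0.5, -0.5, 0, 0],
    [60, -0.5, -0.5, 0, 0],
    [60, -0.5, -0.5, 0, 0],
    [60, -0.5, -0.5, 0, 0],
    [60, 0, 0, 0, 0],
  ],
)

```text
clock: 20.8
position: [0.4248, 0.0477, 0.3289]
ee_rot: [-2.166, -2.272, -0.005]
force: [-0.2, 0.5, 1.1]
width: 0.6
gripper_force: 0.0
```

```bash
python3 - <<'E'
from h import *
p,_=grab('side','s3');t,dt=grab('top','t3')
f=lambda im,u0,v0,w,h,s:cv2.resize(im[v0:v0+h,u0:u0+w],None,fx=s,fy=s,interpolation=cv2.INTER_CUBIC)[:,:,::-1]
cv2.imwrite('pics/c5.png',np.hstack([f(p,310,115,50,55,8),f(t,230,165,50,55,8)]))
c0=np.array([.5715,.2015,.133])
print('wing top px',(proj('side',c0+[0,0,.058])[0]+.5-[310,115])*8,(proj('top',c0+[0,0,.058])[0]+.5-[230,165])*8)
W=[atd('top',u,v,dt[v,u]) for u in range(240,272) for v in range(176,206)];W=np.array([w for w in W if .15<w[2]<.3]);print(len(W),np.median(W,0) if len(W) else 0)
E
```

```text
wing top px [205.45408708 131.41394743] [167.60352574 181.06731316]
94 [0.56529838 0.20198208 0.18731951]
```

View pics/c5.png

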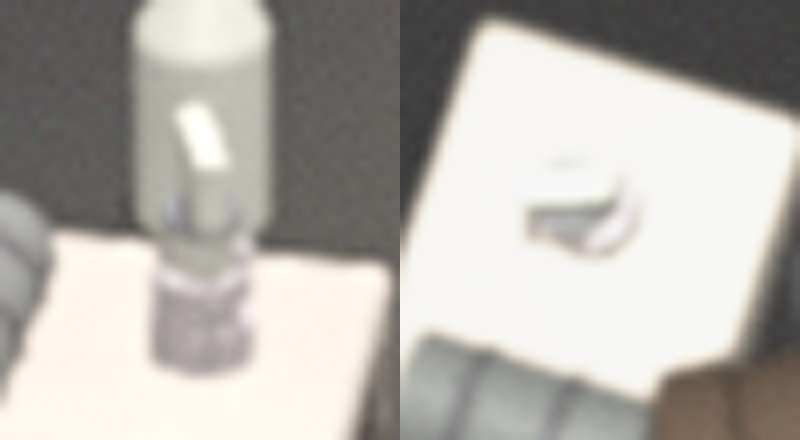

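Side view: the filter stands upright in the collar with its wing top at (202,135), where (205,131) was predicted for the seated height. The wing runs along y, which is the notch angle, and the gripper is clear. I hand in.

```bash
python3 -c "
from h import *
print(arm.sign_off())"
```

```text
the job is handed in; nothing more can be done
None
```

The pinned filter is in the pump's bayonet port: pins down the slots, pressed down, turned clockwise to the stop, eased back to the notches, lifted home by the spring and released. The job was handed in at about 21 s, and the last picture shows it upright at the seated height.

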